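Bundle two dovetailed drawer kits for glue-up

TASK

Make up the two drawer kits ready for glue-up: each white bottom panel already has its two sides taped to it, and needs the pale back and the red front of its own length, long boards on the long panel and short on the short. On each panel lay the back across the two sides first, then the front on top of it, both flat, centred on the panel, running along its length and squared up one over the other. Set every board down rather than letting it drop, and don't knock over the glue bottle.

Things in the scene. Friction and masses are not known exactly. Their poses are not given: they have to be found in the camera images.
- kit_long: Long kit base: white-faced plywood drawer bottom 220 x 130 x 6 mm. Its origin is the centre of the panel's underside on the bench, z up, x along the panel's length. The two pale sides (each 120 x 58 x 12 mm) are taped down flat across the panel, at +69 and -69 mm along its x, running along its y; their tops, on which the back is to lie, are 18 mm above the bench. It does not move.
- kit_short: Short kit base: white-faced plywood drawer bottom 150 x 130 x 6 mm. Its origin is the centre of the panel's underside on the bench, z up, x along the panel's length. The two pale sides (each 120 x 58 x 12 mm) are taped down flat across the panel, at +34 and -34 mm along its x, running along its y; their tops, on which the back is to lie, are 18 mm above the bench. It does not move.
- back_long_c (a point): Centre (half-way up) of the long drawer back: loose pale maple board with dovetail tails at both ends, 210 mm long (x) x 58 mm wide (y) x 15 mm thick (z), about 147 g, lying flat on the bench; pinch it across its 58 mm width at the middle of its length.
- front_long_c (a point): Centre (half-way up) of the long drawer front: loose red-brown mahogany board with dovetail sockets at both ends and a 24 mm finger hole through its middle, 210 mm long (x) x 58 mm wide (y) x 18 mm thick (z), about 158 g, lying flat on the bench; pinch it across its 58 mm width at the middle of its length.
- back_short_c (a point): Centre (half-way up) of the short drawer back: loose pale maple board with dovetail tails at both ends, 140 mm long (x) x 58 mm wide (y) x 15 mm thick (z), about 98 g, lying flat on the bench; pinch it across its 58 mm width at the middle of its length.
- front_short_c (a point): Centre (half-way up) of the short drawer front: loose red-brown mahogany board with dovetail sockets at both ends and a 24 mm finger hole through its middle, 140 mm long (x) x 58 mm wide (y) x 18 mm thick (z), about 105 g, lying flat on the bench; pinch it across its 58 mm width at the middle of its length.
- glue_c (a point): Centre of the glue bottle: yellow, blue label and cap, 62 mm across, 195 mm tall (this point 97 mm above the bench), standing loose beside the work; not to be knocked over.
Mind the look-alikes: they are no part of the job. What is shaped like the part that bears back_short_c but blue is not meant.

How it is judged:
By the outcome, as a careful person would: the job done as asked, in the order asked, and still so for the second after the job is handed in, with the robot touching nothing.
It also fails if it takes over 102 s, if anything falls off the work surface, if the arm or the gripper's body presses on something with over 40 N, if the wrist force passes 120 N, or if a joint passes its speed limit or range.

ROBOT

A 6-joint arm with a two-finger parallel gripper is mounted at the origin on the work surface. World frame = base frame: x ahead of the robot, y to its left, z up, the work surface at z = 0. Lengths are in m, angles in degrees, forces in N, time in s.
With the tool pointing down it reaches from about 0.35 to 0.975 m from the base axis. Payload 17.4 kg.
Tool frame: the origin (TCP) lies midway between the tips of the shut fingers; the grasp point (between the pads) lies 19 mm behind it (ctrl.grip_point_offset is the distance from the TCP to the grasp point, in m); z points along the fingers, y is the line along which they close (so a half turn about z gives the same grasp; the last joint's range is limited). The gripper opens to 85 mm and grips with 20 to 120 N. Pads are 22 mm wide; open, the fingers measure 114 mm over their backs; the gripper's body (76 mm by 85 mm) begins 54 mm behind the grasp point. The pads swing forward as they close: fully open they stand 13 mm farther back than shut.
Start: joints at [-72.124, 6.646, 82.598, -0, 90.757, -2.166], TCP at [0.231, -0.634, 0.231] pointing down, gripper open.
Joint ranges: [-162.19, 162.19], [-47.58, 125.68], [4.15, 143.07], [-65.23, 245.23], [0.69, 171.88], [-170.13, 170.13]. Speed limits (degrees/s): [108.29, 108.29, 127.2, 180, 180, 180].

INTERFACE

Orientations are given as a 3x3 rotation matrix whose columns are the frame's x, y, z axes.
In Python, from cell import ctrl gives the robot as it stands.
- The arm moves only by the tool carry_out, never from a script. Its argument "steps" is one flat list of numbers, 7 for each row, row after row: the shift along the world's x, y, z as a fraction of full scale, then the turn, a rotation vector about the world's x, y, z as a fraction of full scale, then the gripper's target within -1 to 1 (fully open at 1, half-way at 0, shut at -1). In form: [dx, dy, dz, ax, ay, az, gripper, dx, dy, dz, ax, ay, az, gripper, ...]. A call has 1 to 20 rows; each row shifts and turns the commanded pose from where the row before left it; what a row does not reach is not made up. Full scale, the value 1, is 30 mm for a shift and 120 degrees for a turn. A row lasts 1/8 s, in which the tool goes at most 62.5 mm and 10.7 degrees, less where a joint would pass 70% of its speed; a pose out of reach is approached as far as the arm can. A call with a number of a shift or a turn outside -1 to 1 is refused whole. A call with a gripper value outside its range is refused whole. The fingers move at their own pace and stop on an object; the grip force is fixed at half the most. Time passes only in rows, so rows that do not move let the fingers close. It gives the time, the measured TCP pose, the force, the opening and the grip force at its end, in the units of the state.
- ctrl.sense(): the state, without advancing time (a new reading comes with each control period).
- ctrl.camera(name): name is "side" or "top" or "wrist"; returns the picture (420x560x3 uint8, red, green, blue); there is no depth.
- ctrl.get_calibration(name): a dict with "fx", "fy", "cx", "cy" (pixels), "D" ([k1, k2, p1, p2, k3] as OpenCV has them; the pictures are not rectified), "rvec" (rotation vector, rad) and "tvec" (3), from world to camera coordinates, as OpenCV has them. Camera axes: x right, y down, z forward; pixel columns grow to the right and rows downward; lengths in m; the calibration is good to about 2 mm. A picture is of the moment at which its call begins: read the wrist's pose just before it. get_calibration takes no time and is no camera call; for the wrist camera it gives the pose at the moment of the call.
- ctrl.sign_off(): hands the job in; it is judged then, once.
The state is a dict: "time": time; "joints": joint angles; "qd": joint speeds; "joint_torque": joint torques, N m; "tool_pos": TCP position; "eef_rot": TCP orientation; "force": force on the tool from outside, world axes, zero at the start; "moment": the same for the moment, N m; "grip_width": finger opening in m; "grasp_force": force on a finger pad.
Only numpy, scipy, OpenCV 4.12 (cv2) and the standard library are available. Lean on these libraries where they do the work, as an engineer would, in place of code of your own. Each camera call takes 0.05 s, during which the arm holds its last target. There are 200 camera calls.

## Working session

There is one attempt and no reset: what is moved stays moved. The work goes in short steps, Python scripts to look and compute and a tool call to move; the robot and the scene stay as the last step left them, time stands still between calls to the robot, and variables do not carry over. Pictures are saved under pics/ and viewed, at most 14 in all, crops included, and the job is handed in when it is done.

Besides the shell and the picture viewer there is one more tool, called after "Request:" in YAML: its name, and indented under it one key for each argument. carry_out: Moves the arm, as the interface text tells. Its arguments: {"type":"object","properties":{"steps":{"type":"array","items":{"type":"number","minimum":-1,"maximum":1}}},"required":["steps"]}

```bash
mkdir -p pics; ls; python3 - <<'E'
from cell import ctrl
import cv2
for n in("top","side"):
    im=ctrl.camera(n); cv2.imwrite(f"pics/{n}0.png",im[:,:,::-1])
    print(n,ctrl.get_calibration(n))
s=ctrl.sense();print(s['time'],s['tool_pos'],s['eef_rot'],s['grip_width'],ctrl.grip_point_offset)
E
```

```text
pics
top {'fx': 385.2009275671624, 'fy': 385.2009275671624, 'cx': 278.8103173076866, 'cy': 202.8156099009586, 'D': array([-0.03289906,  0.        ,  0.        ,  0.        ,  0.        ]), 'rvec': array([ 2.14825828, -2.19857004,  0.1106267 ]), 'tvec': array([-5.35630539e-04,  5.13248466e-01,  1.00081795e+00])}
side {'fx': 528.2793468912315, 'fy': 528.2793468912315, 'cx': 273.9533399614339, 'cy': 211.79082155090353, 'D': array([-0.01737137,  0.        ,  0.        ,  0.        ,  0.        ]), 'rvec': array([ 0.9559723 , -2.47320218,  1.08974442]), 'tvec': array([0.36138924, 0.28286057, 1.07691595])}
0.1 [ 0.23125321 -0.63397306  0.23064474] [[ 9.39447529e-01  3.42692620e-01 -3.30578890e-04]
 [ 3.42692778e-01 -9.39447031e-01  9.66820368e-04]
 [ 2.07608476e-05 -1.02156400e-03 -9.99999478e-01]] 0.08513775087411043 0.0187
```

View pics/top0.png

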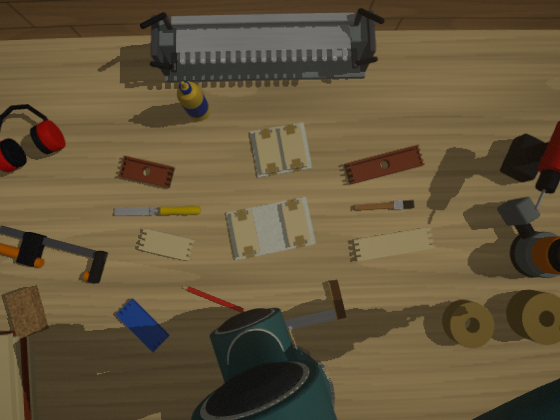

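View pics/side0.png

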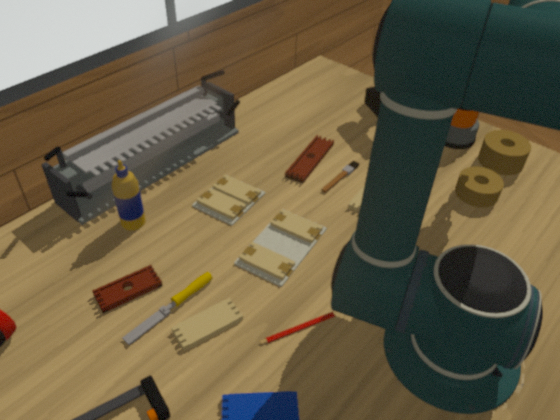

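The top view shows the red short front at (146,171), red long front (382,164), pale short back (165,244), pale long back (390,244), short kit (281,150), long kit (270,228) and the glue at (193,100). Two things share the short back's shape: the pale board at (165,244) and the blue one at (140,325). The pale one fits the description, since blue is excluded. I'll confirm that in a crop while I measure.

```bash
cat > h.py <<'E'
from cell import ctrl
import cv2, numpy as np
def ground(pts,cal,z):
    """pixels -> world points on plane z"""
    K=np.array([[cal['fx'],0,cal['cx']],[0,cal['fy'],cal['cy']],[0,0,1]])
    R=cv2.Rodrigues(np.array(cal['rvec'],float))[0]; t=np.array(cal['tvec']).ravel()
    u=cv2.undistortPoints(np.array(pts,float).reshape(-1,1,2),K,np.array(cal['D'])).reshape(-1,2)
    d=np.c_[u,np.ones(len(u))]@R; c=-R.T@t
    return (c+d*((z-c[2])/d[:,2])[:,None])[:,:2]
def rect(mask,cal,z,near):
    """metric min-area rectangle of the blob nearest a pixel: centre, length, width, angle of length (deg)"""
    cs,_=cv2.findContours(mask.astype(np.uint8),cv2.RETR_EXTERNAL,cv2.CHAIN_APPROX_NONE)
    cs=[c for c in cs if cv2.contourArea(c)>150]
    c=max(cs,key=lambda c:cv2.pointPolygonTest(c,near,True))
    w=ground(c.reshape(-1,2),cal,z)
    (x,y),(a,b),th=cv2.minAreaRect((w*1000).astype(np.float32))
    if a<b: a,b,th=b,a,th+90
    return np.round([x,y,a,b,(th+90)%180-90],1)
E
python3 - <<'E'
from h import *
im=cv2.imread('pics/top0.png'); cal=ctrl.get_calibration('top')
hsv=cv2.cvtColor(im,cv2.COLOR_BGR2HSV)
P=dict(front_short=(146,171),front_long=(370,168),back_short=(165,244),back_long=(390,244),kit_short=(281,150),kit_long=(270,228),glue=(193,105),blue=(140,325))
for n,p in P.items(): print(n,hsv[p[1]-3:p[1]+4,p[0]-3:p[0]+4].reshape(-1,3).mean(0).round(), ground([p],cal,.015).round(3))
print('wood',hsv[265:270,320:330].reshape(-1,3).mean(0),hsv[225:228,160:170].reshape(-1,3).mean(0))
red=((hsv[...,0]<11)|(hsv[...,0]>172))&(hsv[...,1]>110)
for n in('front_short','front_long'): print(n,rect(red,cal,.018,P[n]))
pale=(hsv[...,1]<100)&(hsv[...,2]>120)
pale=cv2.morphologyEx(pale.astype(np.uint8),cv2.MORPH_OPEN,np.ones((3,3)))
for n in('back_short','back_long'): print(n,rect(pale,cal,.015,P[n]))
kit=cv2.morphologyEx(pale,cv2.MORPH_CLOSE,np.ones((9,9)))
for n in('kit_short','kit_long'): print(n,rect(kit,cal,.006,P[n]))
c=cv2.resize(im[110:360,100:440],None,fx=2.3,fy=2.3,interpolation=2)
m=cv2.resize(pale[110:360,100:440],None,fx=2.3,fy=2.3,interpolation=0)
cs,_=cv2.findContours(m,cv2.RETR_LIST,cv2.CHAIN_APPROX_NONE);cv2.drawContours(c,cs,-1,(255,0,255),1)
cv2.imwrite('pics/crop0.png',c)
E
```

```text
front_short [ 17. 128.  87.] [[0.609 0.347]]
front_long [  9. 178.  89.] [[ 0.604 -0.263]]
back_short [ 22.  93. 143.] [[0.411 0.294]]
back_long [ 22.  93. 144.] [[ 0.397 -0.307]]
kit_short [ 23.  70. 115.] [[ 0.659 -0.022]]
kit_long [ 28.  31. 141.] [[0.447 0.013]]
glue [ 25. 174.  81.] [[0.791 0.219]]
blue [111. 182.  94.] [[0.2   0.359]]
wood [ 19.76 109.44 126.46] [ 19.73333333 108.5        135.03333333]
front_short [608.1 345.3 140.3  56.7  75.6]
front_long [ 613.4 -301.2  207.4   56.6  -76.6]
back_short [410.3 290.5 139.7  57.6  75.9]
back_long [ 397.4 -316.8  209.2   58.   -82.1]
kit_short [664.4 -27.7 140.9 134.1 -81.2]
kit_long [448.5   5.2 212.3 134.5 -79.7]
```

View pics/crop0.png

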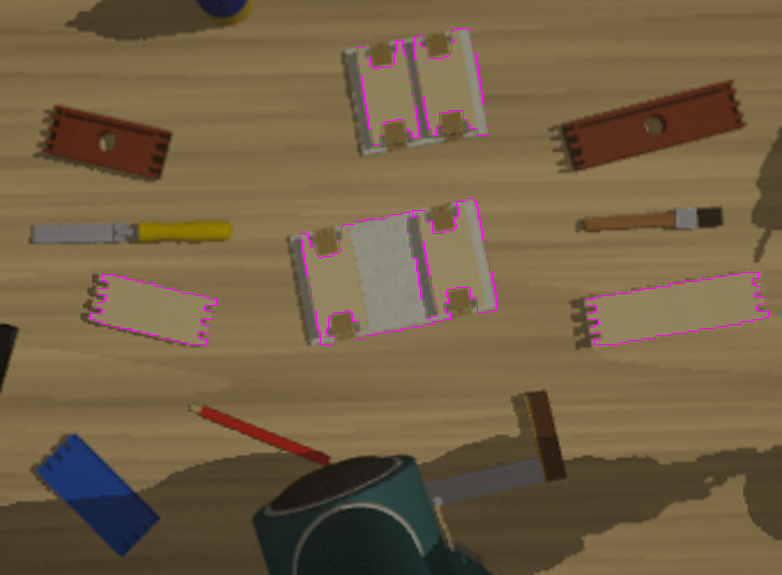

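The crop shows the pale short back at about (165,244) in full-picture pixels, clean and distinct from the blue board at (140,325). The pale one is the target. The long back's mask is also clean. I'll move above the long back.

Request:
carry_out:
  steps: [0.503, 0.96, 0, 0, 0, 0.0591, 1, 0.503, 0.96, 0, 0, 0, 0.0591, 1, 0.503, 0.96, 0, 0, 0, 0.0591, 1, 0.503, 0.96, 0, 0, 0, 0.0591, 1, 0.503, 0.96, 0, 0, 0, 0.0591, 1, 0.503, 0.96, 0, 0, 0, 0.0591, 1, 0.503, 0.96, 0, 0, 0, 0.0591, 1, 0.503, 0.96, 0, 0, 0, 0.0591, 1, 0.503, 0.96, 0, 0, 0, 0.0591, 1, 0.503, 0.96, 0, 0, 0, 0.0591, 1, 0.503, 0.96, 0, 0, 0, 0.0591, 1, 0, 0, 0, 0, 0, 0, 1, 0, 0, 0, 0, 0, 0, 1]

```text
time: 1.72
tool_pos: [0.3972, -0.3175, 0.2312]
eef_rot: [[-0.139, 0.99, -0.0], [0.99, 0.139, -0.0], [0.0, -0.0, -1.0]]
force: [-0.5, -0.1, -0.2]
grip_width: 0.0852
grasp_force: 0.0
```

```bash
cat >> h.py <<'E'
def state():
    s=ctrl.sense(); R=np.array(s['eef_rot']); y=np.degrees(np.arctan2(R[1,1],R[0,1]))
    print('t %.2f'%s['time'],'tcp',(np.array(s['tool_pos'])*1000).round(1),'y-angle %.2f'%y,'z',R[:,2].round(4),'w %.1f'%(s['grip_width']*1000),'F',np.round(s['force'],1),'g',s['grasp_force'])
def snap(n,cam='wrist'):
    cal=ctrl.get_calibration(cam); im=ctrl.camera(cam)[:,:,::-1].copy(); cv2.imwrite(f'pics/{n}.png',im); return im,cal,cv2.cvtColor(im,cv2.COLOR_BGR2HSV)
def pix(xyz,cal):
    K=np.array([[cal['fx'],0,cal['cx']],[0,cal['fy'],cal['cy']],[0,0,1]])
    return cv2.projectPoints(np.array([xyz],float),np.array(cal['rvec']),np.array(cal['tvec']),K,np.array(cal['D']))[0].ravel()
def pale(hsv,smax=100,vmin=120):
    return cv2.morphologyEx(((hsv[...,1]<smax)&(hsv[...,2]>vmin)).astype(np.uint8),cv2.MORPH_OPEN,np.ones((5,5)))
E
python3 - <<'E'
from h import *
state()
im,cal,hsv=snap('w1')
p=pix((.397,-.317,.015),cal); print(p)
x,y=map(int,p)
if 5<x<555 and 5<y<415: print(hsv[y-3:y+4,x-3:x+4].reshape(-1,3).mean(0)); print(rect(pale(hsv),cal,.015,(x,y)))
E
```

```text
t 1.73 tcp [ 397.2 -317.5  231.2] y-angle 7.99 z [-2.e-04 -0.e+00 -1.e+00] w 85.2 F [-0.5 -0.1 -0.2] g 0.0
[276.03309333 174.14159699]
[ 20.30612245 101.63265306 169.71428571]
[ 501.7 -333.    23.7   23.2  -87.8]
```

View pics/w1.png

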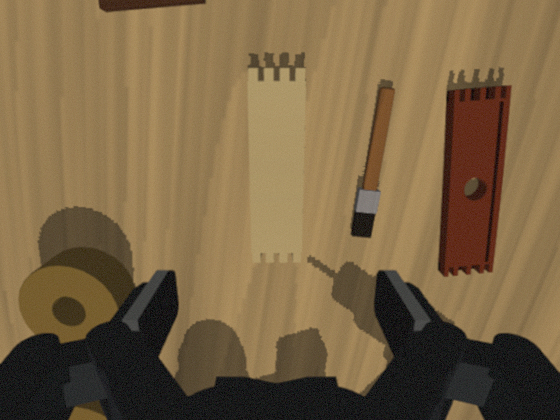

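The wrist view shows the long back clean and upright, columns 248–305 and rows 67–262, with the front long at (475,185). The threshold needs adapting.

```bash
python3 - <<'E'
from h import *
im=cv2.imread('pics/w1.png'); cal=ctrl.get_calibration('wrist'); hsv=cv2.cvtColor(im,cv2.COLOR_BGR2HSV)
print(hsv[90:240,215:240].reshape(-1,3).mean(0),hsv[90:240,215:240].reshape(-1,3).std(0),hsv[90:240,260:295].reshape(-1,3).mean(0),hsv[90:240,260:295].reshape(-1,3).std(0))
lab=cv2.GaussianBlur(im,(5,5),0)[...,0].astype(int)
print(lab[90:240,215:240].mean(),lab[90:240,260:295].mean(),lab[90:240,215:240].max(),lab[90:240,260:295].min())
for th in (90,97,103): print(th,rect(lab>th,cal,.015,(276,165)))
red=((hsv[...,0]<11)|(hsv[...,0]>172))&(hsv[...,1]>110)
print('front',rect(red,cal,.018,(475,210)))
E
```

```text
[ 18.37413333 113.79786667 157.9928    ] [0.72885132 3.32685168 6.74718323] [ 20.23866667 102.28342857 170.85904762] [0.71126322 2.89690338 2.25741931]
87.4856 102.36514285714286 93 100
90 [ 413.7 -359.6  302.3  100.6  -86.4]
97 [ 397.2 -316.5  209.5   57.9  -82.2]
103 [ 385.7 -236.1   54.1   45.1    7.9]
front [ 610.  -302.   209.6   65.3  -76.5]
```

Request:
carry_out:
  steps: [0, 0.033, -1, 0, 0, -0.0015, 1, 0, 0, -1, 0, 0, 0, 1, 0, 0, -1, 0, 0, 0, 1, 0, 0, -1, 0, 0, 0, 1, 0, 0, -1, 0, 0, 0, 1, 0, 0, -1, 0, 0, 0, 1, 0, 0, -0.9, 0, 0, 0, 1, 0, 0, -0.5, 0, 0, 0, 1, 0, 0, -0.3, 0, 0, 0, 1, 0, 0, 0, 0, 0, 0, 1, 0, 0, 0, 0, 0, 0, -1, 0, 0, 0, 0, 0, 0, -1, 0, 0, 0, 0, 0, 0, -1, 0, 0, 0, 0, 0, 0, -1, 0, 0, 0, 0, 0, 0, -1, 0, 0, 0, 0, 0, 0, -1]

```text
time: 3.78
tool_pos: [0.3978, -0.3168, 0.0016]
eef_rot: [[-0.137, 0.991, 0.001], [0.991, 0.137, -0.001], [-0.001, 0.001, -1.0]]
force: [-1.6, 1.5, 8.1]
grip_width: 0.0562
grasp_force: 64.6
```

```bash
python3 -c "
from h import *
state()"
```

```text
t 3.77 tcp [ 397.8 -316.8    1.6] y-angle 7.88 z [ 0.0012 -0.0012 -1.    ] w 56.2 F [-1.6  1.5  8.1] g 64.56884264945984
```

```bash
python3 - <<'E'
from h import *
for cam in('top','side'):
    im=cv2.imread(f'pics/{cam}0.png'); cal=ctrl.get_calibration(cam); S=6
    big=cv2.resize(im,None,fx=S,fy=S,interpolation=cv2.INTER_CUBIC); hsv=cv2.cvtColor(big,cv2.COLOR_BGR2HSV)
    m=((hsv[...,1]>52)&(hsv[...,1]<101)&(hsv[...,2]>105)).astype(np.uint8)
    m=cv2.morphologyEx(m,cv2.MORPH_OPEN,np.ones((9,9)))
    for name,c,off in(('long',(.4485,.003),.069),('short',(.662,-.0255),.034)):
        a=np.radians(-80.3); out=[]
        for s in(1,-1):
            q=pix((c[0]+s*off*np.cos(a),c[1]+s*off*np.sin(a),.018),cal)
            cs,_=cv2.findContours(m,cv2.RETR_EXTERNAL,cv2.CHAIN_APPROX_NONE)
            k=max(cs,key=lambda k:cv2.pointPolygonTest(k,tuple(q*S),True) if cv2.contourArea(k)>3000 else -9e9)
            w=ground((k.reshape(-1,2)+.5)/S-.5,cal,.018)*1000
            (x,y),(A,B),th=cv2.minAreaRect(w.astype(np.float32))
            if A<B:A,B,th=B,A,th+90
            out.append((x,y)); print(cam,name,s,np.round([x,y,A,B,(th+90)%180-90],1))
        o=np.array(out); d=o[0]-o[1]; print('  centre',o.mean(0).round(1),'sep %.1f'%np.hypot(*d),'ang %.1f'%np.degrees(np.arctan2(d[1],d[0])))
    m2=m[100*S:280*S,170*S:340*S]; cv2.imwrite(f'pics/m_{cam}.png',cv2.resize(m2*255,None,fx=.5,fy=.5))
E
```

```text
top long 1 [460.  -55.7 121.2  60.5  10.3]
top long -1 [435.8  80.  121.7  61.1  10.2]
  centre [447.9  12.2] sep 137.8 ang -79.9
top short 1 [670.5 -53.7 123.7  60.2   8.7]
top short -1 [659.9  13.4 125.3  61.1   9.1]
  centre [665.2 -20.2] sep 67.9 ang -81.0
side long 1 [485.7 -53.9  88.3  54.7 -28.3]
side long -1 [436.1  80.3 127.3  62.7   7.5]
  centre [460.9  13.2] sep 143.1 ang -69.7
side short 1 [485.7 -53.9  88.3  54.7 -28.3]
side short -1 [436.1  80.3 127.3  62.7   7.5]
  centre [460.9  13.2] sep 143.1 ang -69.7
```

Request:
carry_out:
  steps: [0, 0, 0.3, 0, 0, 0, -1, 0, 0, 1, 0, 0, 0, -1, 0, 0, 1, 0, 0, 0, -1, 0.139, 0.914, 0.2, 0, 0, 0.0016, -1, 0.139, 0.914, 0, 0, 0, 0.0016, -1, 0.139, 0.914, 0, 0, 0, 0.0016, -1, 0.139, 0.914, 0, 0, 0, 0.0016, -1, 0.139, 0.914, 0, 0, 0, 0.0016, -1, 0.139, 0.914, 0, 0, 0, 0.0016, -1, 0.139, 0.914, 0, 0, 0, 0.0016, -1, 0.139, 0.914, 0, 0, 0, 0.0016, -1, 0.139, 0.914, 0, 0, 0, 0.0016, -1, 0.139, 0.914, 0, 0, 0, 0.0016, -1, 0.139, 0.914, 0, 0, 0, 0.0016, -1, 0.139, 0.914, 0, 0, 0, 0.0016, -1, 0, 0, 0, 0, 0, 0, -1, 0, 0, 0, 0, 0, 0, -1]

```text
time: 5.9
tool_pos: [0.4473, 0.0124, 0.0757]
eef_rot: [[-0.177, 0.984, 0.0], [0.984, 0.177, -0.0], [-0.0, 0.0, -1.0]]
force: [-1.0, 0.2, -1.8]
grip_width: 0.0558
grasp_force: 64.2
```

```bash
python3 - <<'E'
from h import *
state(); snap('w2')
E
```

```text
t 5.90 tcp [447.3  12.4  75.7] y-angle 10.20 z [ 3.e-04 -2.e-04 -1.e+00] w 55.8 F [-1.   0.2 -1.8] g 64.18900966644287
```

View pics/w2.png

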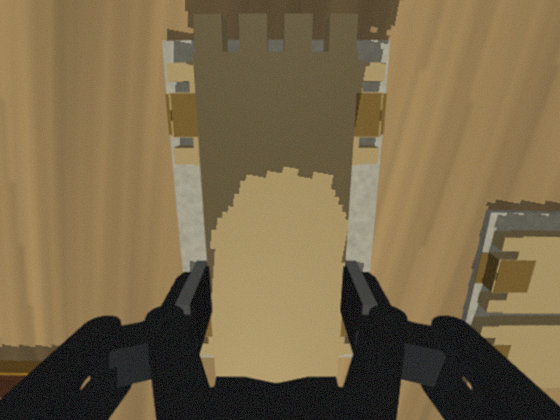

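The board is held square. Its sides at columns 195 and 355 sit centred over the panel edges at 165 and 387. I'll lower it.

Request:
carry_out:
  steps: [0.02, 0, -0.7, 0, 0, 0, -1, 0, 0, -0.6, 0, 0, 0, -1, 0, 0, -0.3, 0, 0, 0, -1, 0, 0, -0.1, 0, 0, 0, -1, 0, 0, -0.07, 0, 0, 0, -1, 0, 0, -0.05, 0, 0, 0, -1, 0, 0, 0, 0, 0, 0, -1]

```text
time: 6.82
tool_pos: [0.448, 0.0127, 0.0209]
eef_rot: [[-0.177, 0.984, 0.0], [0.984, 0.177, 0.0], [-0.0, 0.0, -1.0]]
force: [-0.5, 0.3, -1.4]
grip_width: 0.0562
grasp_force: 64.2
```

```bash
python3 - <<'E'
from h import *
state()
im=cv2.imread('pics/w2.png');
E
```

```text
t 6.83 tcp [448.   12.7  20.9] y-angle 10.18 z [ 3.e-04  0.e+00 -1.e+00] w 56.2 F [-0.5  0.3 -1.4] g 64.19411659240723
```

Request:
carry_out:
  steps: [0, 0, -0.03, 0, 0, 0, -1, 0, 0, -0.02, 0, 0, 0, -1, 0, 0, 0, 0, 0, 0, -1]

```text
time: 7.2
tool_pos: [0.4481, 0.0127, 0.0196]
eef_rot: [[-0.177, 0.984, 0.0], [0.984, 0.177, -0.0], [-0.0, 0.0, -1.0]]
force: [-3.4, -0.3, 5.7]
grip_width: 0.0562
grasp_force: 64.8
```

Request:
carry_out:
  steps: [0, 0, 0, 0, 0, 0, 1, 0, 0, 0, 0, 0, 0, 1, 0, 0, 0, 0, 0, 0, 1, 0, 0, 0, 0, 0, 0, 1, 0, 0, 0.8, 0, 0, 0, 1, 0, 0, 1, 0, 0, 0, 1, 0.494, -0.954, 0.4, 0, 0, 0.0025, 1, 0.494, -0.954, 0.4, 0, 0, 0.0025, 1, 0.494, -0.954, 0.4, 0, 0, 0.0025, 1, 0.494, -0.954, 0.4, 0, 0, 0.0025, 1, 0.494, -0.954, 0.4, 0, 0, 0.0025, 1, 0.494, -0.954, 0.4, 0, 0, 0.0025, 1, 0.494, -0.954, 0.4, 0, 0, 0.0025, 1, 0.494, -0.954, 0.4, 0, 0, 0.0025, 1, 0.494, -0.954, 0.4, 0, 0, 0.0025, 1, 0.494, -0.954, 0.4, 0, 0, 0.0025, 1, 0.494, -0.954, 0.4, 0, 0, 0.0025, 1, 0, 0, 0, 0, 0, 0, 1, 0, 0, 0, 0, 0, 0, 1]

```text
time: 9.57
tool_pos: [0.6107, -0.3018, 0.2046]
eef_rot: [[-0.233, 0.972, -0.001], [0.972, 0.233, 0.001], [0.001, -0.001, -1.0]]
force: [-0.2, -0.2, -0.1]
grip_width: 0.0856
grasp_force: 0.0
```

```bash
python3 - <<'E'
from h import *
state(); im,cal,hsv=snap('w3')
b=cv2.GaussianBlur(hsv,(3,3),0)
red=((hsv[...,0]<12)|(hsv[...,0]>172))&(hsv[...,1]>110)
p=pix((.611,-.275,.018),cal); print(p,'front_long',rect(red,cal,.018,tuple(p)))
x,y=map(int,p); print(hsv[y,x-50:x+50:4].tolist())
# from top: placed back, kit
im,cal,hsv=snap('t1','top'); S=4
hsv=cv2.cvtColor(cv2.resize(im,None,fx=S,fy=S,interpolation=2),cv2.COLOR_BGR2HSV)
cv2.imwrite('pics/t1c.png',cv2.resize(im[120:280,200:460],None,fx=3,fy=3,interpolation=2))
E
```

```text
t 9.57 tcp [ 610.7 -301.8  204.6] y-angle 13.47 z [-8.e-04  6.e-04 -1.e+00] w 85.6 F [-0.2 -0.2 -0.1] g 0.0
[282.89113321 154.95370943] front_long [ 613.8 -301.3  209.7   57.7  -76.5]
[[18, 114, 179], [18, 115, 178], [18, 112, 182], [18, 118, 173], [18, 113, 167], [7, 177, 108], [7, 178, 106], [7, 190, 110], [7, 176, 106], [6, 182, 105], [6, 157, 107], [7, 175, 112], [9, 206, 109], [6, 189, 105], [6, 181, 104], [9, 185, 109], [6, 183, 107], [4, 107, 38], [7, 183, 107], [7, 192, 105], [17, 111, 163], [19, 106, 166], [19, 118, 154], [19, 114, 152], [19, 115, 149]]
```

View pics/t1c.png

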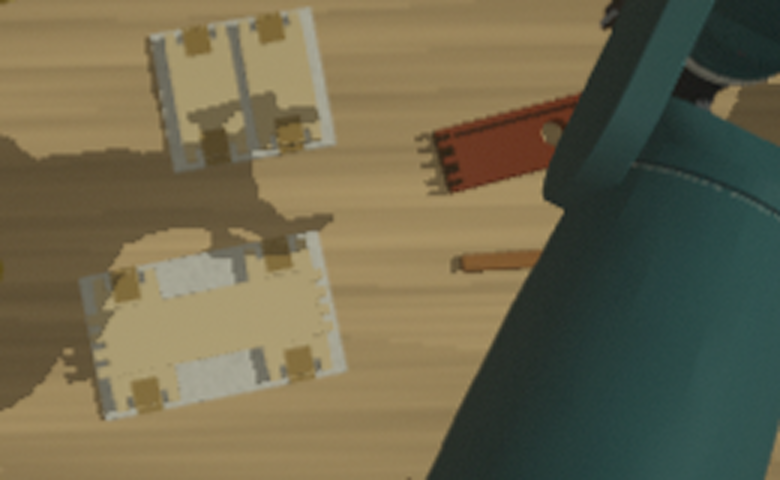

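View pics/w3.png

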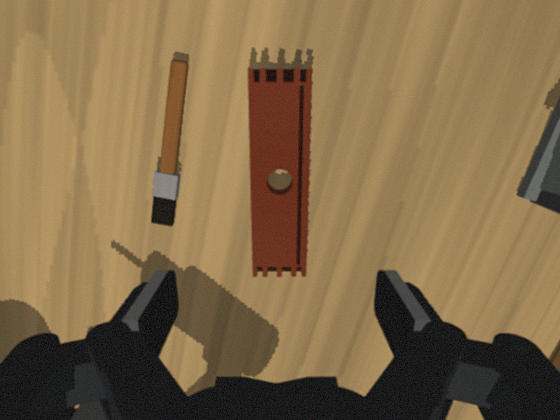

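The crop of the top view shows the long back lying square across both sides. The wrist view shows the long front at columns 248–311, rows 68–276. I'll grasp it.

Request:
carry_out:
  steps: [0.103, 0.017, -1, 0, 0, 0, 1, 0, 0, -1, 0, 0, 0, 1, 0, 0, -1, 0, 0, 0, 1, 0, 0, -1, 0, 0, 0, 1, 0, 0, -1, 0, 0, 0, 1, 0, 0, -1, 0, 0, 0, 1, 0, 0, -0.5, 0, 0, 0, 1, 0, 0, -0.17, 0, 0, 0, 1, 0, 0, 0, 0, 0, 0, 1, 0, 0, 0, 0, 0, 0, -1, 0, 0, 0, 0, 0, 0, -1, 0, 0, 0, 0, 0, 0, -1, 0, 0, 0, 0, 0, 0, -1, 0, 0, 0, 0, 0, 0, -1, 0, 0, 0, 0, 0, 0, -1]

```text
time: 11.55
tool_pos: [0.6147, -0.3019, 0.0066]
eef_rot: [[-0.233, 0.972, 0.002], [0.972, 0.233, -0.001], [-0.001, 0.001, -1.0]]
force: [-0.1, 0.1, 7.1]
grip_width: 0.0564
grasp_force: 64.4
```

Request:
carry_out:
  steps: [0, 0, 0.3, 0, 0, 0, -1, 0, 0, 1, 0, 0, 0, -1, 0, 0, 1, 0, 0, 0, -1, -0.463, 0.872, 0.4, 0, 0, -0.0023, -1, -0.463, 0.872, 0, 0, 0, -0.0023, -1, -0.463, 0.872, 0, 0, 0, -0.0023, -1, -0.463, 0.872, 0, 0, 0, -0.0023, -1, -0.463, 0.872, 0, 0, 0, -0.0023, -1, -0.463, 0.872, 0, 0, 0, -0.0023, -1, -0.463, 0.872, 0, 0, 0, -0.0023, -1, -0.463, 0.872, 0, 0, 0, -0.0023, -1, -0.463, 0.872, 0, 0, 0, -0.0023, -1, -0.463, 0.872, 0, 0, 0, -0.0023, -1, -0.463, 0.872, 0, 0, 0, -0.0023, -1, -0.463, 0.872, 0, 0, 0, -0.0023, -1, 0, 0, 0, 0, 0, 0, -1, 0, 0, 0, 0, 0, 0, -1]

```text
time: 13.68
tool_pos: [0.4476, 0.0121, 0.0866]
eef_rot: [[-0.177, 0.984, 0.001], [0.984, 0.177, -0.0], [-0.0, 0.001, -1.0]]
force: [0.5, -0.3, -1.0]
grip_width: 0.0561
grasp_force: 64.1
```

```bash
python3 - <<'E'
from h import *
state(); snap('w4')
E
```

```text
t 13.68 tcp [447.6  12.1  86.6] y-angle 10.18 z [ 8.e-04 -2.e-04 -1.e+00] w 56.1 F [ 0.5 -0.3 -1. ] g 64.14656281471252
```

View pics/w4.png

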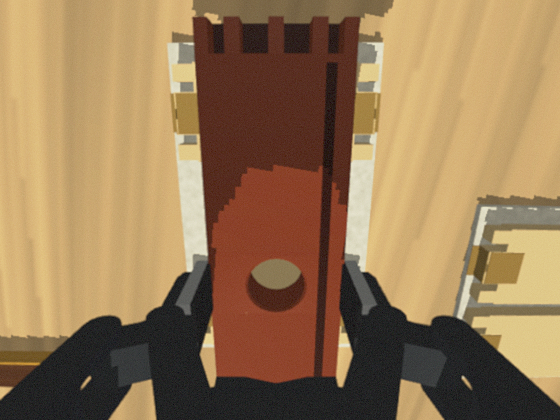

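The front is held square, at columns 195–358 over the panel edges at 170 and 382. I'll lower it onto the back, whose top is at 33 mm, so I expect contact near TCP z = 39.6 mm.

Request:
carry_out:
  steps: [0.013, 0, -0.7, 0, 0, 0, -1, 0, 0, -0.6, 0, 0, 0, -1, 0, 0, -0.12, 0, 0, 0, -1, 0, 0, -0.06, 0, 0, 0, -1, 0, 0, -0.03, 0, 0, 0, -1, 0, 0, -0.03, 0, 0, 0, -1, 0, 0, -0.02, 0, 0, 0, -1, 0, 0, 0, 0, 0, 0, -1]

```text
time: 14.72
tool_pos: [0.4479, 0.0123, 0.0396]
eef_rot: [[-0.177, 0.984, 0.0], [0.984, 0.177, -0.0], [-0.0, 0.0, -1.0]]
force: [-0.9, -0.7, 1.5]
grip_width: 0.056
grasp_force: 64.4
```

Request:
carry_out:
  steps: [0, 0, -0.01, 0, 0, 0, -1, 0, 0, 0, 0, 0, 0, 1, 0, 0, 0, 0, 0, 0, 1, 0, 0, 0, 0, 0, 0, 1, 0, 0, 0, 0, 0, 0, 1, 0, 0, 0.8, 0, 0, 0, 1, 0, 0, 1, 0, 0, 0, 1, -0.114, 0.843, 0.33, 0, 0, -0.0184, 1, -0.114, 0.843, 0.33, 0, 0, -0.0184, 1, -0.114, 0.843, 0.33, 0, 0, -0.0184, 1, -0.114, 0.843, 0.33, 0, 0, -0.0184, 1, -0.114, 0.843, 0.33, 0, 0, -0.0184, 1, -0.114, 0.843, 0.33, 0, 0, -0.0184, 1, -0.114, 0.843, 0.33, 0, 0, -0.0184, 1, -0.114, 0.843, 0.33, 0, 0, -0.0184, 1, -0.114, 0.843, 0.33, 0, 0, -0.0184, 1, -0.114, 0.843, 0.33, 0, 0, -0.0184, 1, -0.114, 0.843, 0.33, 0, 0, -0.0184, 1, 0, 0, 0, 0, 0, 0, 1, 0, 0, 0, 0, 0, 0, 1]

```text
time: 17.23
tool_pos: [0.4101, 0.2901, 0.2015]
eef_rot: [[0.243, 0.97, -0.0], [0.97, -0.243, -0.001], [-0.001, -0.0, -1.0]]
force: [-0.3, -0.6, 0.1]
grip_width: 0.0852
grasp_force: 0.0
```

```bash
python3 - <<'E'
from h import *
state(); im,cal,hsv=snap('w5')
p=pix((.4103,.2905,.015),cal); print(p); x,y=map(int,p)
b=cv2.GaussianBlur(im,(5,5),0)[...,0].astype(int); print(b[y,x-90:x+90:8],b[max(0,y-150):y+110:10,x])
for th in(95,97,99,102,106,110): print(th,rect(b>th,cal,.015,tuple(p)))
im,cal,hsv=snap('t2','top')
a=cv2.resize(im[120:280,110:350],None,fx=2.2,fy=2.2,interpolation=2)
w=cv2.resize(cv2.imread('pics/w5.png'),None,fx=.45,fy=.45)
o=np.zeros((a.shape[0],a.shape[1]+w.shape[1],3),np.uint8); o[:,:a.shape[1]]=a; o[:w.shape[0],a.shape[1]:]=w
cv2.imwrite('pics/c5.png',o)
E
```

```text
t 17.23 tcp [410.1 290.1 201.5] y-angle -14.08 z [-4.e-04 -5.e-04 -1.e+00] w 85.2 F [-0.3 -0.6  0.1] g 0.0
[276.32795414 180.43930805]
[ 83  82  87  87  82  90  87  70 101 101 101 102 102 102 102  83  83  86
  94  86  83  65  10] [ 83  82  80  81  81  84  74  55  56 100 103 102 101 101 100 102 102 100
 100 102 102  90  89  87  87  87]
95 [409.6 292.  139.   57.   75.9]
97 [409.5 291.7 138.1  56.   75.6]
99 [409.6 292.1 137.1  55.1  76. ]
102 [500.3 327.   23.1  21.4 -88.6]
106 [504.1 327.2  22.   13.   89.3]
110 [499.6 388.2  91.3  20.5  89.5]
```

View pics/c5.png

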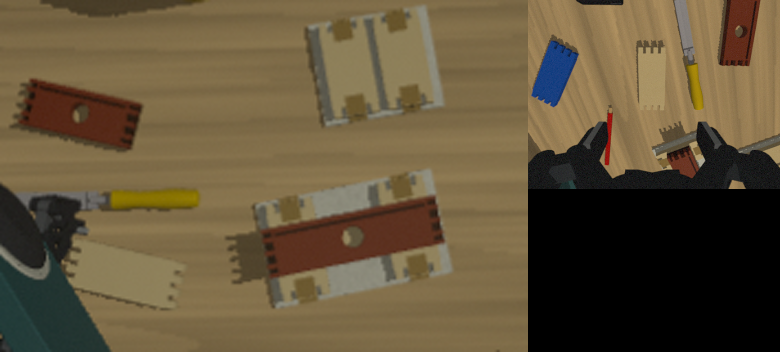

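The picture shows the long kit done, with the front flush over the back. The short back is clean under the gripper at wrist pixel (276,180), with the blue board well away. I'll grasp it.

Request:
carry_out:
  steps: [-0.007, 0.043, -1, 0, 0, 0, 1, 0, 0, -1, 0, 0, 0, 1, 0, 0, -1, 0, 0, 0, 1, 0, 0, -1, 0, 0, 0, 1, 0, 0, -1, 0, 0, 0, 1, 0, 0, -1, 0, 0, 0, 1, 0, 0, -0.4, 0, 0, 0, 1, 0, 0, -0.17, 0, 0, 0, 1, 0, 0, 0, 0, 0, 0, 1, 0, 0, 0, 0, 0, 0, -1, 0, 0, 0, 0, 0, 0, -1, 0, 0, 0, 0, 0, 0, -1, 0, 0, 0, 0, 0, 0, -1, 0, 0, 0, 0, 0, 0, -1, 0, 0, 0, 0, 0, 0, -1]

```text
time: 19.2
tool_pos: [0.4105, 0.2921, 0.0062]
eef_rot: [[0.244, 0.97, 0.001], [0.97, -0.244, 0.001], [0.001, 0.001, -1.0]]
force: [-2.1, -2.2, 11.2]
grip_width: 0.0553
grasp_force: 62.4
```

Request:
carry_out:
  steps: [0, 0, 0.3, 0, 0, 0, -1, 0, 0, 1, 0, 0, 0, -1, 0, 0, 1, 0, 0, 0, -1, 0.707, -0.865, 0.3, 0, 0, 0.016, -1, 0.707, -0.865, 0, 0, 0, 0.016, -1, 0.707, -0.865, 0, 0, 0, 0.016, -1, 0.707, -0.865, 0, 0, 0, 0.016, -1, 0.707, -0.865, 0, 0, 0, 0.016, -1, 0.707, -0.865, 0, 0, 0, 0.016, -1, 0.707, -0.865, 0, 0, 0, 0.016, -1, 0.707, -0.865, 0, 0, 0, 0.016, -1, 0.707, -0.865, 0, 0, 0, 0.016, -1, 0.707, -0.865, 0, 0, 0, 0.016, -1, 0.707, -0.865, 0, 0, 0, 0.016, -1, 0.707, -0.865, 0, 0, 0, 0.016, -1, 0, 0, 0, 0, 0, 0, -1, 0, 0, 0, 0, 0, 0, -1]

```text
time: 21.32
tool_pos: [0.6642, -0.0194, 0.0829]
eef_rot: [[-0.155, 0.988, -0.0], [0.988, 0.155, 0.0], [0.0, -0.0, -1.0]]
force: [-0.3, -0.0, -2.2]
grip_width: 0.0554
grasp_force: 63.9
```

```bash
python3 - <<'E'
from h import *
state(); snap('w6')
E
```

```text
t 21.32 tcp [664.2 -19.4  82.9] y-angle 8.89 z [-3.e-04  2.e-04 -1.e+00] w 55.4 F [-0.3 -0.  -2.2] g 63.88383507728577
```

View pics/w6.png

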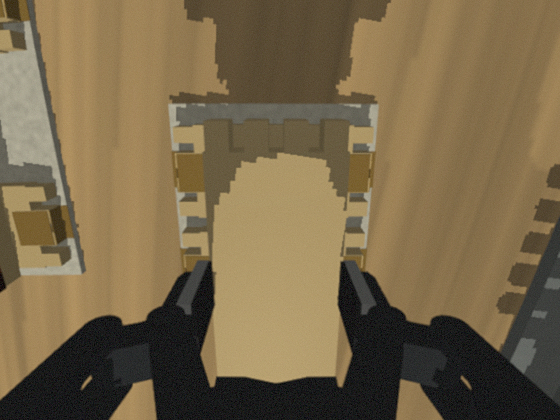

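```bash
python3 - <<'E'
from h import *
im=cv2.imread('pics/w6.png'); cal=ctrl.get_calibration('wrist')
hsv=cv2.cvtColor(im,cv2.COLOR_BGR2HSV)
m=(hsv[...,1]<60)&(hsv[...,2]>60)
c=np.array([.6652,-.0202]); a=np.radians(99.0); u=np.array([np.cos(a),np.sin(a)]); v=np.array([u[1],-u[0]])
L=[];Rr=[]
for r in (112,120,132,145,158,205,215,225):
    xs=np.where(m[r,150:400])[0]+150
    if len(xs): L.append((xs[0]-.5,r));Rr.append((xs[-1]+.5,r))
for nm,P in(('left',L),('right',Rr)):
    d=(ground(P,cal,.006)-c); print(nm,[p[0] for p in P],(d@v*1000).round(1))
top=[np.where(m[85:125,x])[0][0]+84.5 for x in range(190,360,10)]
print('end',top,((ground([(x,t) for x,t in zip(range(190,360,10),top)],cal,.006)-c)@u*1000).round(1))
# same check on long kit is in w4 (pose known then no longer); board pixels at held height:
s=ctrl.sense(); print('tcp off',((np.array(s['tool_pos'])[:2]-c)@v*1000).round(2),((np.array(s['tool_pos'])[:2]-c)@u*1000).round(2))
E
```

```text
left [np.float64(168.5), np.float64(169.5), np.float64(170.5), np.float64(171.5), np.float64(176.5), np.float64(177.5), np.float64(178.5)] [-68.  -67.8 -67.8 -67.9 -68.3 -68.3 -68.2]
right [np.float64(377.5), np.float64(376.5), np.float64(375.5), np.float64(374.5), np.float64(369.5), np.float64(368.5), np.float64(367.5)] [62.5 62.3 62.3 62.3 62.2 62.1 62. ]
end [np.float64(103.5), np.float64(103.5), np.float64(103.5), np.float64(103.5), np.float64(103.5), np.float64(103.5), np.float64(102.5), np.float64(103.5), np.float64(102.5), np.float64(103.5), np.float64(103.5), np.float64(103.5), np.float64(103.5), np.float64(103.5), np.float64(103.5), np.float64(103.5), np.float64(103.5)] [76.7 76.6 76.6 76.6 76.5 76.5 77.1 76.4 77.  76.4 76.4 76.4 76.4 76.4
 76.4 76.4 76.4]
tcp off -0.89 1.24
```

The picture shows the short panel edges at columns 170 and 377 at row 110. Cast through the wrist calibration, that puts the kit centre near (662.2, −19.6) mm. The wrist view is cleaner than the top mask, which had picked up the panel margins. I'll correct and lower.

Request:
carry_out:
  steps: [-0.07, 0.02, -0.7, 0, 0, -0.0015, -1, 0, 0, -0.7, 0, 0, 0, -1, 0, 0, -0.4, 0, 0, 0, -1, 0, 0, -0.1, 0, 0, 0, -1, 0, 0, 0, 0, 0, 0, -1, 0, 0, -0.03, 0, 0, 0, -1, 0, 0, -0.02, 0, 0, 0, -1, 0, 0, 0, 0, 0, 0, -1]

```text
time: 22.38
tool_pos: [0.6624, -0.019, 0.0245]
eef_rot: [[-0.152, 0.988, 0.0], [0.988, 0.152, -0.0], [-0.0, 0.0, -1.0]]
force: [-0.9, 0.1, -0.9]
grip_width: 0.0555
grasp_force: 63.9
```

```bash
python3 - <<'E'
from h import *
state()
# long-kit check from w4: rebuild camera pose from fixed tool-camera transform
cal=ctrl.get_calibration('wrist'); s=ctrl.sense(); R=np.array(s['eef_rot']); p=np.array(s['tool_pos'])
Rc=cv2.Rodrigues(np.array(cal['rvec']))[0]; A=Rc@R; b=Rc@p+np.array(cal['tvec']).ravel()
a=np.radians(10.18); R4=np.array([[-np.sin(a),np.cos(a),.0008],[np.cos(a),np.sin(a),-.0002],[-.0002,.0008,-1]]); p4=np.array([.4476,.0121,.0866])
c4=dict(cal); Rw=A@R4.T; c4['rvec']=cv2.Rodrigues(Rw)[0]; c4['tvec']=b-Rw@p4
hsv=cv2.cvtColor(cv2.imread('pics/w4.png'),cv2.COLOR_BGR2HSV); m=(hsv[...,1]<60)&(hsv[...,2]>60)
a+=np.pi/2; u=np.array([np.cos(a),np.sin(a)]); v=np.array([u[1],-u[0]]); c=np.array([.4479,.0122])
for r in(50,60,80,145,165,185,205,225):
    xs=np.where(m[r,150:400])[0]+150
    print(r,xs[0],xs[-1],((ground([(xs[0]-.5,r),(xs[-1]+.5,r)],c4,.006)-c)@v*1000).round(1))
t=[(x,np.where(m[20:80,x])[0][0]+19.5) for x in(176,182,188,364,370,376)]
print(t,((ground(t,c4,.006)-c)@u*1000).round(1))
E
```

```text
t 22.38 tcp [662.4 -19.   24.5] y-angle 8.73 z [ 2.e-04 -0.e+00 -1.e+00] w 55.5 F [-0.9  0.1 -0.9] g 63.885215520858765
50 168 382 [-65.9  64.2]
60 169 381 [-65.8  64.1]
80 170 380 [-66.2  64.4]
145 176 375 [-65.8  64.6]
165 177 373 [-66.3  64.4]
185 179 371 [-66.1  64.1]
205 181 370 [-66.   64.6]
225 183 368 [-65.8  64.5]
[(176, np.float64(42.5)), (182, np.float64(42.5)), (188, np.float64(41.5)), (364, np.float64(41.5)), (370, np.float64(41.5)), (376, np.float64(41.5))] [110.8 110.8 111.3 111.2 111.2 111.2]
```

The long kit is centred within about 1 mm. I'll finish the contact, release, and go to the short front at about (608, 345), y-angle −14.4.

Request:
carry_out:
  steps: [0, 0, -0.02, 0, 0, 0, -1, 0, 0, -0.01, 0, 0, 0, -1, 0, 0, 0, 0, 0, 0, -1]

```text
time: 22.75
tool_pos: [0.6625, -0.019, 0.0243]
eef_rot: [[-0.152, 0.988, 0.0], [0.988, 0.152, -0.0], [-0.0, 0.0, -1.0]]
force: [-4.7, -0.5, 7.1]
grip_width: 0.0557
grasp_force: 64.8
```

Request:
carry_out:
  steps: [0, 0, 0, 0, 0, 0, 1, 0, 0, 0, 0, 0, 0, 1, 0, 0, 0, 0, 0, 0, 1, 0, 0, 0, 0, 0, 0, 1, 0, 0, 0.8, 0, 0, 0, 1, 0, 0, 1, 0, 0, 0, 1, -0.14, 0.933, 0.31, 0, 0, -0.0148, 1, -0.14, 0.933, 0.31, 0, 0, -0.0148, 1, -0.14, 0.933, 0.31, 0, 0, -0.0148, 1, -0.14, 0.933, 0.31, 0, 0, -0.0148, 1, -0.14, 0.933, 0.31, 0, 0, -0.0148, 1, -0.14, 0.933, 0.31, 0, 0, -0.0148, 1, -0.14, 0.933, 0.31, 0, 0, -0.0148, 1, -0.14, 0.933, 0.31, 0, 0, -0.0148, 1, -0.14, 0.933, 0.31, 0, 0, -0.0148, 1, -0.14, 0.933, 0.31, 0, 0, -0.0148, 1, -0.14, 0.933, 0.31, 0, 0, -0.0148, 1, -0.14, 0.933, 0.31, 0, 0, -0.0148, 1, -0.14, 0.933, 0.31, 0, 0, -0.0148, 1, 0, 0, 0, 0, 0, 0, 1]

```text
time: 25.25
tool_pos: [0.6075, 0.3465, 0.1989]
eef_rot: [[0.246, 0.969, 0.001], [0.969, -0.246, 0.001], [0.001, 0.0, -1.0]]
force: [0.3, 0.2, -0.3]
grip_width: 0.0854
grasp_force: 0.0
```

```bash
python3 - <<'E'
from h import *
state(); im,cal,hsv=snap('w7')
red=((hsv[...,0]<12)|(hsv[...,0]>172))&(hsv[...,1]>110)
p=pix((.599,.310,.018),cal); print(p,'front_short',rect(red,cal,.018,tuple(p)))
im,cal,hsv=snap('t3','top')
a=cv2.resize(im[110:280,110:350],None,fx=2.2,fy=2.2,interpolation=2)
w=cv2.resize(cv2.imread('pics/w7.png'),None,fx=.45,fy=.45)
o=np.zeros((a.shape[0],a.shape[1]+w.shape[1],3),np.uint8); o[:,:a.shape[1]]=a; o[:w.shape[0],a.shape[1]:]=w
cv2.imwrite('pics/c7.png',o)
E
```

```text
t 25.25 tcp [607.5 346.5 198.9] y-angle -14.26 z [ 7.e-04  6.e-04 -1.e+00] w 85.4 F [ 0.3  0.2 -0.3] g 0.0
[276.85611986 218.77922536] front_short [608.2 349.  139.8  58.4  75.8]
```

View pics/c7.png

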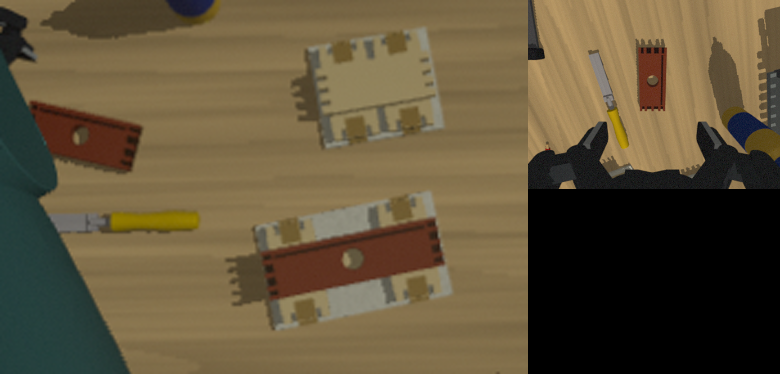

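The top view shows the short back on its kit and the long kit intact. The wrist inset shows the short front clear, with the glue bottle to the right and outside the finger sweep. I'll grasp it.

Request:
carry_out:
  steps: [0.023, 0.067, -1, 0, 0, 0, 1, 0, 0, -1, 0, 0, 0, 1, 0, 0, -1, 0, 0, 0, 1, 0, 0, -1, 0, 0, 0, 1, 0, 0, -1, 0, 0, 0, 1, 0, 0, -1, 0, 0, 0, 1, 0, 0, -0.3, 0, 0, 0, 1, 0, 0, -0.17, 0, 0, 0, 1, 0, 0, 0, 0, 0, 0, 1, 0, 0, 0, 0, 0, 0, -1, 0, 0, 0, 0, 0, 0, -1, 0, 0, 0, 0, 0, 0, -1, 0, 0, 0, 0, 0, 0, -1, 0, 0, 0, 0, 0, 0, -1, 0, 0, 0, 0, 0, 0, -1]

```text
time: 27.22
tool_pos: [0.609, 0.3472, 0.0056]
eef_rot: [[0.248, 0.969, 0.002], [0.969, -0.248, 0.001], [0.001, 0.001, -1.0]]
force: [0.1, -1.6, 7.1]
grip_width: 0.056
grasp_force: 64.4
```

Request:
carry_out:
  steps: [0, 0, 0.3, 0, 0, 0, -1, 0, 0, 1, 0, 0, 0, -1, 0, 0, 1, 0, 0, 0, -1, 0.137, -0.939, 0.4, 0, 0, 0.0148, -1, 0.137, -0.939, 0, 0, 0, 0.0148, -1, 0.137, -0.939, 0, 0, 0, 0.0148, -1, 0.137, -0.939, 0, 0, 0, 0.0148, -1, 0.137, -0.939, 0, 0, 0, 0.0148, -1, 0.137, -0.939, 0, 0, 0, 0.0148, -1, 0.137, -0.939, 0, 0, 0, 0.0148, -1, 0.137, -0.939, 0, 0, 0, 0.0148, -1, 0.137, -0.939, 0, 0, 0, 0.0148, -1, 0.137, -0.939, 0, 0, 0, 0.0148, -1, 0.137, -0.939, 0, 0, 0, 0.0148, -1, 0.137, -0.939, 0, 0, 0, 0.0148, -1, 0.137, -0.939, 0, 0, 0, 0.0148, -1, 0, 0, 0, 0, 0, 0, -1, 0, 0, 0, 0, 0, 0, -1]

```text
time: 29.48
tool_pos: [0.6618, -0.019, 0.0855]
eef_rot: [[-0.151, 0.988, 0.0], [0.988, 0.151, 0.0], [0.0, 0.0, -1.0]]
force: [0.3, -0.6, -1.5]
grip_width: 0.0561
grasp_force: 64.1
```

```bash
python3 - <<'E'
from h import *
state(); snap('w8')
E
```

```text
t 29.48 tcp [661.8 -19.   85.5] y-angle 8.71 z [ 1.e-04  2.e-04 -1.e+00] w 56.1 F [ 0.3 -0.6 -1.5] g 64.08324480056763
```

View pics/w8.png

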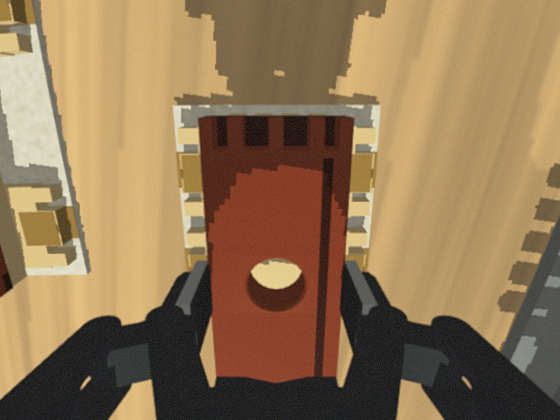

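```bash
python3 - <<'E'
from h import *
cal=ctrl.get_calibration('wrist'); s=ctrl.sense(); R=np.array(s['eef_rot']); p=np.array(s['tool_pos'])
for n,h,cols in(('w2',15-1.6,(205,246,295,345)),('w4',18-6.6,(200,232,275,318,352)),('w6',15-6.2,(245,290,300,255)),('w8',18-5.6,(208,234,276,314,345))):
    g=cv2.cvtColor(cv2.imread(f'pics/{n}.png'),cv2.COLOR_BGR2GRAY)
    out=[]
    for c in cols:
        col=g[5:160,c-1:c+2].mean(1); k=np.argmin(np.diff(col)) ; out.append((c,k+5.5))
    w=np.c_[ground(out,cal,p[2]+h/1000),np.full(len(out),p[2]+h/1000)]
    print(n,out,((w-p)@R*1000)[:,:2].round(1).tolist())
a=np.radians(98.7); u=np.array([np.cos(a),np.sin(a)]); v=np.array([u[1],-u[0]])
hsv=cv2.cvtColor(cv2.imread('pics/w8.png'),cv2.COLOR_BGR2HSV); m=(hsv[...,1]<60)&(hsv[...,2]>60)
for r in(109,135,145,205,225):
    xs=np.where(m[r,150:400])[0]+150; d=(ground([(xs[0]-.5,r),(xs[-1]+.5,r)],cal,.006)-p[:2])@v*1000; print(r,xs[0],xs[-1],d.round(1),'mid vs tcp %.1f'%d.mean())
E
```

```text
w2 [(205, np.float64(83.5)), (246, np.float64(138.5)), (295, np.float64(41.5)), (345, np.float64(127.5))] [[83.5, -25.6], [63.8, -11.3], [97.3, 6.6], [67.9, 25.6]]
w4 [(200, np.float64(16.5)), (232, np.float64(16.5)), (275, np.float64(15.5)), (318, np.float64(16.5)), (352, np.float64(16.5))] [[105.8, -26.5], [105.7, -15.3], [106.0, -0.4], [105.7, 14.6], [105.8, 26.4]]
w6 [(245, np.float64(117.5)), (290, np.float64(118.5)), (300, np.float64(117.5)), (255, np.float64(117.5))] [[71.3, -11.9], [70.9, 5.3], [71.2, 9.1], [71.3, -8.1]]
w8 [(208, np.float64(107.5)), (234, np.float64(114.5)), (276, np.float64(114.5)), (314, np.float64(114.5)), (345, np.float64(95.5))] [[75.1, -25.2], [72.5, -15.6], [72.5, -0.1], [72.5, 14.0], [79.3, 25.2]]
109 173 379 [-65.3  65.1] mid vs tcp -0.1
135 176 377 [-64.7  65.2] mid vs tcp 0.2
145 176 376 [-65.3  65.1] mid vs tcp -0.1
205 181 371 [-65.4  65.2] mid vs tcp -0.1
225 184 369 [-64.5  65.1] mid vs tcp 0.3
```

The picture shows the front held square and centred across the panel, whose edges are at columns 174 and 379. It sits about 1.3 mm farther along its length than the back did, so I'll correct that and lower it.

Request:
carry_out:
  steps: [0.025, -0.043, -0.7, 0, 0, 0, -1, 0, 0, -0.6, 0, 0, 0, -1, 0, 0, -0.14, 0, 0, 0, -1, 0, 0, -0.06, 0, 0, 0, -1, 0, 0, -0.03, 0, 0, 0, -1, 0, 0, -0.02, 0, 0, 0, -1, 0, 0, 0, 0, 0, 0, -1]

```text
time: 30.4
tool_pos: [0.6628, -0.0207, 0.039]
eef_rot: [[-0.152, 0.988, 0.0], [0.988, 0.152, -0.0], [-0.0, 0.0, -1.0]]
force: [0.9, -0.5, -1.6]
grip_width: 0.0559
grasp_force: 64.1
```

Request:
carry_out:
  steps: [0, 0.01, -0.02, 0, 0, 0, -1, 0, 0, -0.01, 0, 0, 0, -1, 0, 0, 0, 0, 0, 0, -1]

```text
time: 30.78
tool_pos: [0.6628, -0.0204, 0.0385]
eef_rot: [[-0.152, 0.988, 0.0], [0.988, 0.152, -0.0], [-0.0, 0.0, -1.0]]
force: [-4.2, -0.9, 6.5]
grip_width: 0.0561
grasp_force: 64.9
```

Contact came where expected. I'll release, rise and back away to the side for a last look.

Request:
carry_out:
  steps: [0, 0, 0, 0, 0, 0, 1, 0, 0, 0, 0, 0, 0, 1, 0, 0, 0, 0, 0, 0, 1, 0, 0, 0, 0, 0, 0, 1, 0, 0, 0.8, 0, 0, 0, 1, 0, 0, 1, 0, 0, 0, 1, 0, 0, 1, 0, 0, 0, 1, 0, -0.95, 0.8, 0, 0, 0, 1, 0, -0.95, 0.8, 0, 0, 0, 1, 0, -0.95, 0.8, 0, 0, 0, 1, 0, -0.95, 0, 0, 0, 0, 1, 0, -0.95, 0, 0, 0, 0, 1, 0, -0.95, 0, 0, 0, 0, 1, 0, -0.95, 0, 0, 0, 0, 1, 0, -0.95, 0, 0, 0, 0, 1, 0, 0, 0, 0, 0, 0, 1]

```text
time: 32.78
tool_pos: [0.6624, -0.2499, 0.1935]
eef_rot: [[-0.15, 0.989, -0.0], [0.989, 0.15, -0.0], [0.0, -0.0, -1.0]]
force: [0.6, 0.0, -0.1]
grip_width: 0.0858
grasp_force: 0.0
```

```bash
python3 - <<'E'
from h import *
state()
im,cal,hsv=snap('t4','top'); red=((hsv[...,0]<12)|(hsv[...,0]>172))&(hsv[...,1]>110)
for n,c in(('long',(.4479+.014,.0122-.0)),('short',(.6627+.015,-.0195))):
    p=pix((c[0],c[1],.051),cal); print(n,rect(red,cal,.051,tuple(p)))
im2,_,_=snap('s4','side')
a=cv2.resize(im[70:270,170:350],None,fx=2.2,fy=2.2,interpolation=2); b=cv2.resize(im2[140:300,90:350],(650,400))[:,:,:]
b=cv2.resize(b,(396,440)) if False else cv2.resize(im2[150:310,160:320],(440,440),interpolation=2)
cv2.imwrite('pics/c9.png',np.hstack([a[:440,:360] if a.shape[1]<360 else a[:440,:360],b]))
E
```

```text
t 32.77 tcp [ 662.4 -249.9  193.5] y-angle 8.63 z [-4.e-04 -0.e+00 -1.e+00] w 85.8 F [ 0.6  0.  -0.1] g 0.0
long [447.8  11.5 206.5  57.  -80. ]
short [661.9 -20.1 137.5  59.5 -81.4]
```

View pics/c9.png

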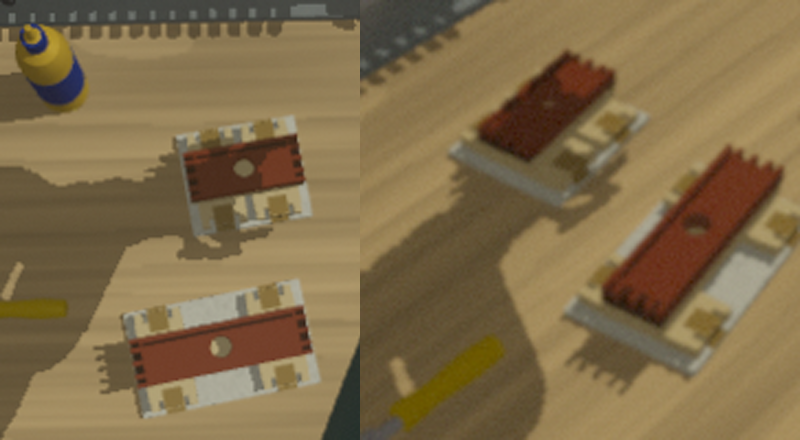

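Both stacks lie flat and squared. The fronts measure (447.8, 11.5) and (661.9, −20.1) mm, on the kit centres, and the glue bottle is standing. I'll hand it in.

```bash
python3 -c "
from cell import ctrl
print(ctrl.sign_off())"
```

```text
the job is handed in; nothing more can be done
None
```

I made up both drawer kits and handed the job in at about 33 s: on each panel the back lies across the sides with its front on top, flat, squared up and within about 2 mm of centre by camera, and the glue bottle is still standing.

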